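Mesh a splined hub onto a gear drive's shaft

TASK

Pick up the hexagonal steel hub and fit it, upright, over the splined shaft of the gear drive: press it down lightly and rock it round until its teeth mesh with the shaft's, then push it fully home against the shoulder and let go. Never force it: keep the push under about 25 N, and leave the screwdriver and the flux tin where they lie.

Things in the scene. Friction and masses are not known exactly. Their poses are not given: they have to be found in the camera images.
- hub: Loose splined coupling hub of bare steel, standing upright on the bench: a hexagonal tube 50 mm across flats (58 mm across corners), 44 mm tall, about 0.25 kg, wall 5 mm, bore right through. Origin: centre of its underside, z up along the bore. Its flats face 30, 90, 150 ... degrees from its x axis, so its y axis is square to two flats. Grip it from above across two parallel flats.
- hub_mouth (a point): Centre of the hub's bore at its underside (same frame as the hub). Six straight teeth, 6.2 mm wide, point inward from the middle of the six flats and run from the underside to 3 mm below the top. The bore is 28.4 mm from tooth tip to tooth tip and 40 mm across between the teeth.
- drive: Gear drive bolted to the bench, its shaft pointing straight up: aluminium base plate 110 x 110 x 8 mm, round ribbed grey housing 88 mm in diameter, 51 mm high, black connector on its +x side. Origin: centre of the base plate's underside, on the shaft's axis, z up. Shaft and shoulder are spring-loaded: they sink from about 5 N of push, 1.2 N per mm, and bottom solidly after 8 mm (14 N).
- shoulder (a point): Centre of the top face of the steel shoulder, a flange 55 mm in diameter on the shaft's axis, on which the hub's underside rests when fully home; 64 mm above the bench when not pressed, sinking with the shaft and rising again when let go. An unmeshed hub stands on the tooth tops, 20 mm above it. z up; the axes do not turn with the shaft.
- tooth_tops (a point): Point on the shaft's axis level with the flat tops of its teeth, 20 mm above the shoulder. Core 26 mm in diameter, six straight teeth 6.5 mm wide, 37 mm across. They stand at any angle, different each time and not told here (the axes do not turn with them), repeat every 60 degrees, and mesh only within about 4 degrees. Gearing holds the shaft against 0.4 N m, so light rubbing does not turn it.
- nose_tip (a point): Top of the shaft's plain nose, 34 mm above the shoulder, on the axis. The nose is 26 mm in diameter from the tooth tops up to 25 mm above the shoulder, then tapers to 9 mm at its tip. It centres the hub's bore (1.2 mm play each side) before the teeth meet. Axes as for the shoulder.
- screwdriver: Loose screwdriver with red handle, 175 mm long, 19 mm thick, lying on the bench between hub and drive; origin at the middle of its length, on the bench. Not to be disturbed.
- flux_tin: Loose round tin, 51 mm in diameter, 18 mm high, farther back on the bench; origin at the centre of its underside. Not to be disturbed.

How it is judged:
By the outcome, as a careful person would: the job done as asked, in the order asked, and still so for the second after the job is handed in, with the robot touching nothing.
It also fails if it takes over 58 s, if anything falls off the work surface, if the arm or the gripper's body presses on something with over 40 N, if the wrist force passes 120 N, or if a joint passes its speed limit or range.

ROBOT

A 6-joint arm with a two-finger parallel gripper is mounted at the origin on a cart in front of the work surface, level with it; the furniture and walls round the work are solid. World frame = base frame: x ahead of the robot, y to its left, z up, the work surface at z = 0. Lengths are in m, angles in rad, forces in N, time in s.
With the tool pointing down it reaches from about 0.35 to 0.975 m from the base axis. Payload 4.9 kg.
Tool frame: the origin (TCP) lies on the centre line of the jaws, within the pads' length; the fingertips stand manip.tip_reach ahead of it and the grasp point (between the pads) is the TCP (manip.tip_reach is the distance from the TCP to the fingertips, in m); z points along the fingers, y is the line along which they close (so a half turn about z gives the same grasp; the last joint's range is limited). The gripper opens to 85 mm and grips with 20 to 120 N. Pads are 22 mm wide; open, the fingers measure 114 mm over their backs; the gripper's body (76 mm by 85 mm) begins 54 mm behind the grasp point. The pads swing forward as they close: fully open they stand 13 mm farther back than shut.
Start: joints at [-1.453, 0.053, 1.613, -0, 1.476, -0.119], TCP at [0.147, -0.608, 0.219] pointing down, gripper open.
Joint ranges: [-3.01, 3.01], [-1.01, 2.22], [0.06, 2.58], [-1.02, 4.17], [0.09, 2.62], [-3.14, 3.14]. Speed limits (rad/s): [2.57, 2.57, 3.14, 3.14, 3.14, 3.14].

INTERFACE

Orientations are given as a unit quaternion [w, x, y, z].
In Python, from plant import manip gives the robot as it stands. The module is installed in compiled form; this text tells all that it offers.
- The arm moves only by the tool move_arm, never from a script. Its argument "rows" is a list of rows, each a list of 7 numbers: the shift along the tool's x, y, z in cm, then the turn, a rotation vector about the tool's x, y, z in degrees, then the opening, from -1 (shut) to 1 (fully open). In form: [[tx, ty, tz, ax, ay, az, jaw], ...]. A call has 1 to 20 rows; each row shifts and turns the commanded pose from where the row before left it, along the tool's axes as they then stand; what a row does not reach is not made up. A row lasts 1/12 s, in which the tool goes at most 41.7 mm and 7.16 degrees, less where a joint would pass 70% of its speed; a pose out of reach is approached as far as the arm can. A call is refused whole if a number of a shift passes 4.17 or a number of a turn 7.16, either way. A call with a gripper value outside its range is refused whole. The fingers move at their own pace and stop on an object; the grip force is fixed at half the most. Time passes only in rows, so rows that do not move let the fingers close. It gives the time, the measured TCP pose, the force, the opening and the grip force at its end, in the units of the state.
- manip.state(): the state, without advancing time (a new reading comes with each control period).
- manip.grab_frame(name): name is "scene" or "top" or "wrist"; returns a dict with "img" (400x640x3 uint8, blue, green, red), "mtx" (3x3 intrinsics, pixels), "k1" (the pictures are not rectified: a ray, as slopes to the right and down, at radius r is drawn at 1 + k1 r^2 times it, then the intrinsics apply), "R" (3x3) and "t" (3): a world point X has camera coordinates R X + t. Camera axes: x right, y down, z forward; pixel columns grow to the right and rows downward; lengths in m; the calibration is good to about 2 mm. A picture is of the moment at which its call begins. There is no depth.
- manip.job_done(): hands the job in; it is judged then, once.
The state is a dict: "time": time; "joint_pos": joint angles; "joint_vel": joint speeds; "joint_efforts": joint torques, N m; "tool_pos": TCP position; "tool_rot": TCP orientation; "contact_force": force on the tool from outside, world axes, zero at the start; "ft_torque": the same for the moment, N m; "gripper_width": opening from 0.0 (shut) to 1.0 (fully open); "grasp_force": force on a finger pad.
Only numpy, scipy, OpenCV 4.12 (cv2) and the standard library are available. Lean on these libraries where they do the work, as an engineer would, in place of code of your own. Each camera call takes 0.05 s, during which the arm holds its last target. There are 200 camera calls.

## Working session

There is one attempt and no reset: what is moved stays moved. The work goes in short steps, Python scripts to look and compute and a tool call to move; the robot and the scene stay as the last step left them, time stands still between calls to the robot, and variables do not carry over. Pictures are saved under pics/ and viewed, at most 10 in all, crops included, and the job is handed in when it is done.

Besides the shell and the picture viewer there is one more tool, called after "Call:" in YAML: its name, and indented under it one key for each argument. move_arm: Moves the arm, as the interface text tells. Its arguments: {"type":"object","properties":{"rows":{"type":"array","items":{"type":"array","items":{"type":"number"}}}},"required":["rows"]}

```bash
mkdir -p pics; cat > h.py <<'E'
import numpy as np, cv2
from plant import manip
def ray(f,u,v):
    K=f["mtx"]; d=np.array([(u-K[0][2])/K[0][0],(v-K[1][2])/K[1][1]]); x=d.copy()
    for _ in range(20): x=d/(1+f["k1"]*(x@x))
    R=np.array(f["R"]);t=np.array(f["t"])
    return -R.T@t, R.T@np.array([x[0],x[1],1])
def onz(f,u,v,z):
    o,r=ray(f,u,v); return o+r*(z-o[2])/r[2]
def proj(f,X):
    p=np.array(f["R"])@np.array(X)+np.array(f["t"]); s=p[:2]/p[2]; s=s*(1+f["k1"]*(s@s)); K=f["mtx"]
    return np.array([K[0][0]*s[0]+K[0][2],K[1][1]*s[1]+K[1][2]])
def cross(a,b):
    (o1,r1),(o2,r2)=a,b; r1=r1/np.linalg.norm(r1); r2=r2/np.linalg.norm(r2)
    s=np.linalg.lstsq(np.c_[r1,-r2],o2-o1,rcond=None)[0]; p,q=o1+s[0]*r1,o2+s[1]*r2
    return (p+q)/2, np.linalg.norm(p-q)
E
python3 - <<'E'
from h import *
s=manip.state(); print(s, manip.tip_reach)
for n in("scene","top","wrist"):
    f=manip.grab_frame(n); cv2.imwrite(f"pics/{n}0.png",f["img"]); o,r=ray(f,320,200); print(n,o,r,f["mtx"][0][0],f["k1"])
E
```

```text
{'time': 0.0, 'joint_pos': array([-1.45300264e+00,  5.33466179e-02,  1.61432283e+00,  2.68752057e-06,
        1.47595772e+00, -1.18974298e-01]), 'joint_vel': array([ 1.13010874e-05, -5.67613413e-04, -2.56942713e-04,  5.35519906e-05,
        1.09988795e-04, -5.50270682e-04]), 'joint_efforts': array([-9.22086401e-04, -3.93678117e+01, -3.70177960e+01, -1.74613215e-04,
        7.01381417e-03,  2.50933780e-06]), 'tool_pos': array([ 0.14654137, -0.60691128,  0.21805215]), 'tool_rot': array([-1.01725680e-03,  9.93000297e-01,  1.18107477e-01,  1.93808366e-06]), 'contact_force': array([-0.31530167, -0.17666538,  1.29254238]), 'ft_torque': array([-0.00141764,  0.00263351,  0.01384894]), 'grasp_force': 0.0, 'gripper_width': 0.9948889763458177} 0.019
scene [0.32870288 0.55904882 0.74582005] [ 0.31384184 -0.55311632 -0.77173138] 400.4425993540117 -0.09749528748873422
top [0.46590005 0.09758953 0.94995642] [ 0.11090114  0.04174675 -0.99347368] 431.2428047403262 -0.11089572597745133
wrist [ 0.21390651 -0.5899232   0.37232105] [-0.27384933 -0.05087713 -0.96052163] 316.5498797781729 -0.05966222729919034
```

View pics/scene0.png

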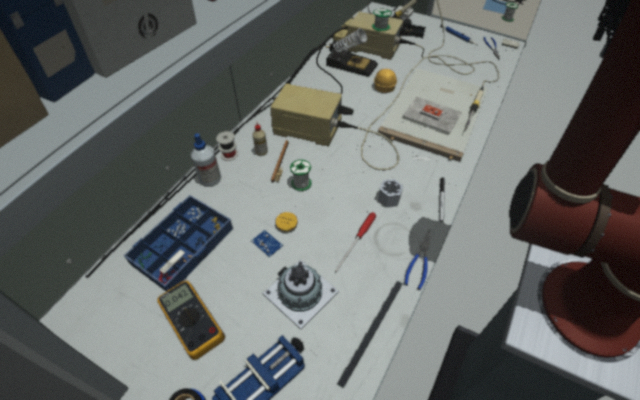

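View pics/top0.png

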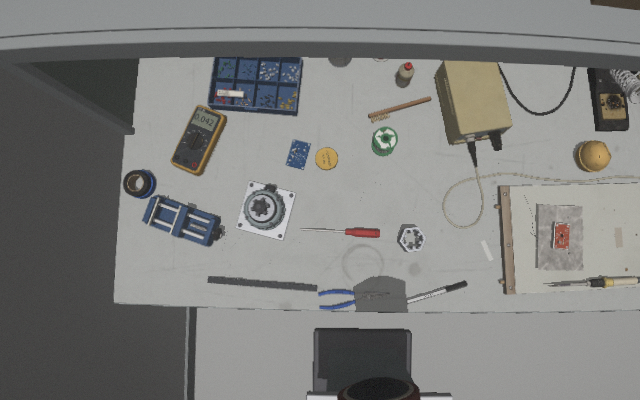

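The scene view shows the hub at about (389,192), the drive at (299,283), the red screwdriver at (355,240) and the tin at (287,222). In the top view the hub is at (411,238), the drive shaft at (263,207), the screwdriver at (345,232) and the tin at (327,158). I'll enlarge the parts next.

```bash
python3 - <<'E'
from h import *
T=cv2.imread("pics/top0.png");S=cv2.imread("pics/scene0.png")
def c(i,x,y,w,h): return cv2.resize(i[y:y+h,x:x+w],(400,300),interpolation=cv2.INTER_CUBIC)
cv2.imwrite("pics/mont.png",np.vstack([np.hstack([c(T,388,220,48,36),c(T,224,174,80,60)]),np.hstack([c(S,366,174,48,36),c(S,260,254,80,60)])]))
f=manip.grab_frame("top"); g=manip.grab_frame("scene")
print("hub",cross(ray(f,411,238),ray(g,389,187)))
print("shaft top",cross(ray(f,263,206),ray(g,299,268)))
for z in(0,.044): print(onz(f,411,238,z))
E
```

```text
hub (array([ 0.49131651, -0.05670098,  0.04462345]), np.float64(0.0020657074893535563))
shaft top (array([0.54914477, 0.24937207, 0.08617016]), np.float64(0.0025326679651208337))
[ 0.49152981 -0.06461352  0.        ]
[ 0.49034269 -0.05710061  0.044     ]
```

View pics/mont.png

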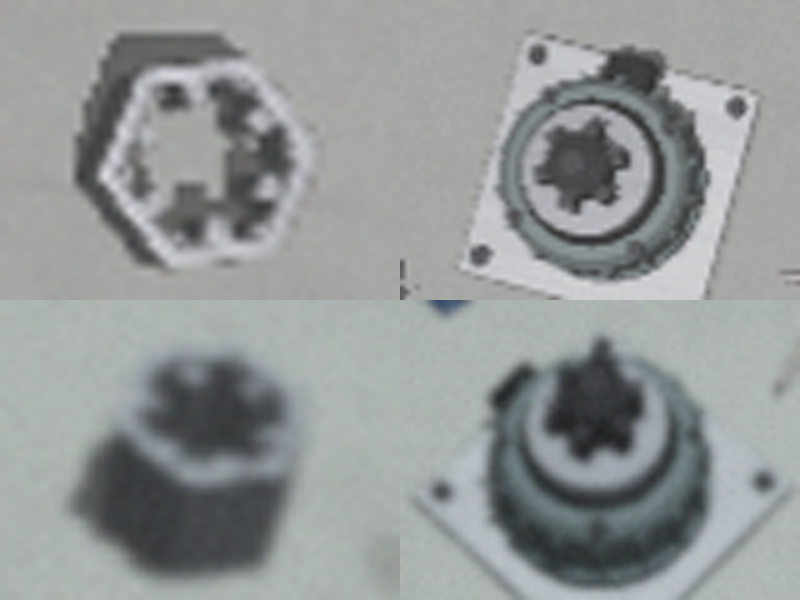

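The top view shows the hub's rim centred near (413,239), with one flat facing almost along world x. The shaft teeth and shoulder are centred near (262,208). I'll move above the hub with the jaws closing along world x, clear of the screwdriver, and measure with the wrist camera.

Call:
move_arm:
  rows:
    - [2.9,-2.84,0,0,0,0,1]
    - [2.9,-2.84,0,0,0,0,1]
    - [2.9,-2.84,0,0,0,0,1]
    - [2.9,-2.84,0,0,0,0,1]
    - [2.9,-2.84,0,0,0,0,1]
    - [2.9,-2.84,0,0,0,0,1]
    - [2.9,-2.84,0,0,0,0,1]
    - [2.9,-2.84,0,0,0,0,1]
    - [2.9,-2.84,0,0,0,0,1]
    - [2.9,-2.84,0,0,0,0,1]
    - [2.9,-2.84,0,0,0,0,1]
    - [2.9,-2.84,0,0,0,0,1]
    - [2.9,-2.84,0,0,0,0,1]
    - [2.9,-2.84,0,0,0,0,1]
    - [2.9,-2.84,0,0,0,0,1]
    - [2.9,-2.84,0,0,0,0,1]

```text
time: 1.58
tool_pos: [0.4917, -0.0549, 0.2195]
tool_rot: [0.0, 0.993, 0.118, 0.0]
contact_force: [-0.4, -0.2, -0.2]
gripper_width: 1.003
grasp_force: 0.0
```

Call:
move_arm:
  rows:
    - [0,0,0,0,0,-7,1]
    - [0,0,0,0,0,-7,1]
    - [0,0,0,0,0,-7,1]
    - [0,0,0,0,0,-7,1]
    - [0,0,0,0,0,-7,1]
    - [0,0,0,0,0,-7,1]
    - [0,0,0,0,0,-7,1]
    - [0,0,0,0,0,-7,1]
    - [0,0,0,0,0,-7,1]
    - [0,0,0,0,0,-7,1]
    - [0,0,0,0,0,-7,1]
    - [0,0,0,0,0,0,1]
    - [0,0,0,0,0,0,1]

```text
time: 2.67
tool_pos: [0.491, -0.0569, 0.2192]
tool_rot: [-0.0, 0.705, 0.71, -0.0]
contact_force: [0.2, 0.2, -0.8]
gripper_width: 0.998
grasp_force: 0.0
```

```bash
python3 - <<'E'
from h import *
s=manip.state(); print(s["tool_pos"],s["tool_rot"],s["joint_pos"],s["contact_force"])
f=manip.grab_frame("wrist"); cv2.imwrite("pics/w1.png",f["img"]); print(proj(f,[.491,-.058,.044]))
E
```

```text
[ 0.49098751 -0.05693285  0.21922263] [-6.76091384e-05  7.04680706e-01  7.09524557e-01 -3.01315305e-05] [-2.66136546e-01 -2.68015027e-01  1.90936059e+00  1.43119247e-05
  1.50039444e+00 -2.72987807e-01] [ 0.2125437   0.18766932 -0.82319106]
[324.06244172 178.32713228]
```

View pics/w1.png

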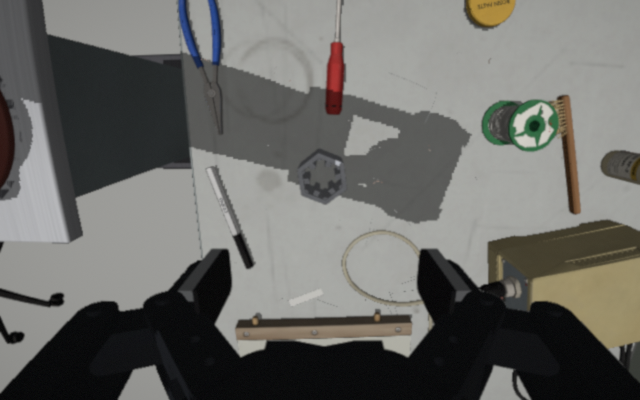

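The wrist view shows the hub at (322,176), in the arm's shadow. The screwdriver handle is at (335,75), and the jaws at the lower edge are well clear of it. I'll threshold the rim next.

```bash
cat > hub.py <<'E'
from h import *
def rim(img,cx,cy,w,lo,hi):
    g=cv2.cvtColor(img,6)[cy-w:cy+w,cx-w:cx+w]; m=cv2.inRange(g,lo,hi)
    return g,m
E
python3 - <<'E'
from h import *
i=cv2.imread("pics/w1.png")[140:212,286:358]; 
j=cv2.imread("pics/w1.png")
g=cv2.cvtColor(i,6); print(np.percentile(g,[5,20,40,60,80,95])); print(g[36,::2]); print(g[::2,36])
cl=cv2.createCLAHE(4,(2,2)).apply(g)
up=lambda a:cv2.resize(a,(400,400),interpolation=cv2.INTER_CUBIC)
cv2.imwrite("pics/w1c.png",np.hstack([up(i),cv2.cvtColor(up(cl),8)]))
E
```

```text
[ 56.  86.  90.  91. 163. 167.]
[159 102  91  91  91  88  84  92  75  52  53  53  68  89  88  91  91  91
  91  90  90  89  89  90  86  91  91  88  95  95  89  90  91  91  90  90]
[ 90  90  90  90  85  60  55  73  96  93  89  89  90  89  90  90  91  91
  91  90  90  90  91  91  81  56  53  54  54  69  92 103 151 168 168 167]
```

View pics/w1c.png

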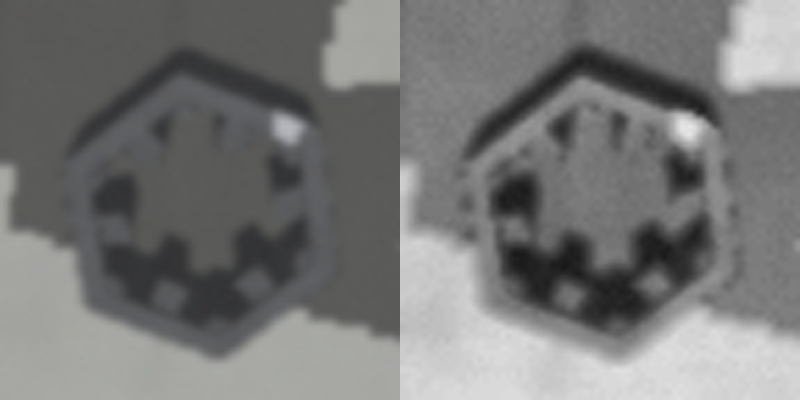

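The crop shows the upper rim with corners at crop pixels (187,78), (318,125), (328,268), (218,357), (85,303) and (70,160). I'll fit a hexagon to them and check the height against the top view.

```bash
cat >> h.py <<'E'
def hexfit(f,P,z):
    W=np.array([onz(f,u,v,z)[:2] for u,v in P]); c=W.mean(0); d=(W-c)@[1,1j]
    print("centre",c,"flats across mm",2e3*abs(d).mean()*.866,"spread",abs(d)*1e3,"corner phase",np.degrees(np.angle(np.mean((d/abs(d))**6)))/6)
    return np.r_[c,z]
E
python3 - <<'E'
from h import *
f=manip.grab_frame("wrist"); t=manip.grab_frame("top")
P=np.array([(187,78),(318,125),(328,268),(218,357),(85,303),(70,160)])/5.556+[286,140]-.5
hexfit(f,P,.044)
Q=np.array([(145,70),(240,62),(310,160),(270,255),(180,265),(100,172)])/8.333+[388,220]-.5
hexfit(t,Q,.044)
print("tri",cross(ray(f,*P.mean(0)),ray(t,*Q.mean(0))))
E
```

```text
centre [ 0.48847183 -0.05821201] flats across mm 47.6796476477738 spread [26.6844995  28.32830661 26.49643663 28.23195585 28.27986008 27.15093087] corner phase -22.72603949365596
centre [ 0.48794767 -0.06008807] flats across mm 46.963704228422586 spread [28.28762465 27.06871403 26.02111312 27.62220988 26.37403379 27.31812057] corner phase -22.679380457367262
tri (array([ 0.48855294, -0.06667814,  0.00461387]), np.float64(0.0007930935412631972))
```

Both views agree on the hub's centre to within 2 mm, at (0.488, -0.059), with flats at 7.3°. Top and wrist look from nearly the same direction, so their height estimate is weak. The scene and top views gave 0.045 m, which matches the 44 mm hub. I'll descend and grip.

Call:
move_arm:
  rows:
    - [0,0,0,0,0,-6.9,1]
    - [-0.15,-0.3,2,0,0,0,1]
    - [0,0,3,0,0,0,1]
    - [0,0,3,0,0,0,1]
    - [0,0,3,0,0,0,1]
    - [0,0,2,0,0,0,1]
    - [0,0,2,0,0,0,1]
    - [0,0,1.5,0,0,0,1]
    - [0,0,1.5,0,0,0,1]
    - [0,0,0.9,0,0,0,1]
    - [0,0,0,0,0,0,1]
    - [0,0,0,0,0,0,1]

```text
time: 3.82
tool_pos: [0.4882, -0.0588, 0.0302]
tool_rot: [-0.0, 0.66, 0.751, -0.0]
contact_force: [-0.2, 0.4, 0.7]
gripper_width: 0.996
grasp_force: 0.0
```

Call:
move_arm:
  rows:
    - [0,0,0,0,0,0,0.3]
    - [0,0,0,0,0,0,0.1]
    - [0,0,0,0,0,0,-0.1]
    - [0,0,0,0,0,0,-1]
    - [0,0,0,0,0,0,-1]
    - [0,0,0,0,0,0,-1]
    - [0,0,0,0,0,0,-1]
    - [0,0,0,0,0,0,-1]
    - [0,0,0,0,0,0,-1]

```text
time: 4.57
tool_pos: [0.488, -0.0588, 0.03]
tool_rot: [-0.0, 0.66, 0.752, -0.0]
contact_force: [-0.4, 0.2, -0.6]
gripper_width: 0.001
grasp_force: 0.0
```

The jaws shut on nothing, so I'll look.

```bash
python3 - <<'E'
from h import *
f=manip.grab_frame("wrist"); t=manip.grab_frame("top"); s=manip.grab_frame("scene")
cv2.imwrite("pics/t2.png",t["img"])
for n,g in(("w",f),("t",t),("s",s)): print(n,proj(g,manip.state()["tool_pos"]))
r=lambda a:cv2.resize(a,(400,300),interpolation=cv2.INTER_CUBIC)
cv2.imwrite("pics/m2.png",np.vstack([np.hstack([r(f["img"][100:400,120:520]),r(t["img"][200:275,360:460])]),np.hstack([r(s["img"][140:230,330:450]),r(f["img"][:300,120:520])])]))
E
```

```text
w [323.95885738 246.61991326]
t [410.66562059 239.2450474 ]
s [390.25489273 191.06794834]
```

View pics/m2.png

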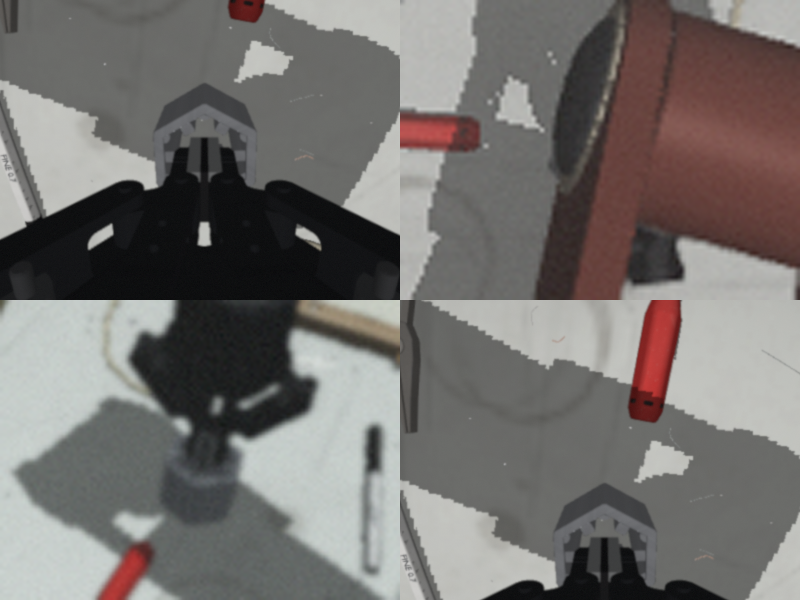

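The hub still stands upright and square to the jaws, and the closed fingers overlap its bore at about (324,246). I'll compare the projected hub rim and fingertips with what the wrist view shows.

```bash
python3 - <<'E'
from h import *
f=manip.grab_frame("wrist"); s=manip.grab_frame("scene")
c=np.array([.4882,-.0588])
for z in(.044,0):
  print(z,[proj(f,[*(c+.0289*np.array([np.cos(a),np.sin(a)])),z]).round().tolist() for a in np.radians(-22.7+60*np.arange(6))])
for z in(.011,.03,.044): print(z,proj(f,[.488,-.0588,z]),proj(s,[.488,-.0588,z]))
print(cv2.cvtColor(f["img"],6)[190:300:3,326])
print(cv2.cvtColor(f["img"],6)[190:300:3,306])
print(cv2.cvtColor(f["img"],6)[240,260:400:3])
E
```

```text
0.044 [[374.0, 285.0], [377.0, 231.0], [324.0, 202.0], [271.0, 231.0], [274.0, 284.0], [324.0, 309.0]]
0 [[363.0, 248.0], [365.0, 204.0], [324.0, 181.0], [283.0, 204.0], [285.0, 248.0], [324.0, 268.0]]
0.011 [323.71230007 232.96435595] [389.24379227 196.25033512]
0.03 [323.66611971 246.49677325] [390.28003599 191.08465982]
0.044 [323.62518881 258.49646125] [391.0626129  187.17580754]
[ 65  65  66  67  67 105 111 110 102 107 107 107 107 108 107 105  30  19
  19  13  13  15  14  10  13  13  13  16  26  25  24  24  23  25  26  23
  22]
[106  72  66  66  66  65  65  68 104 108 108 100 104 102 102 101 105 104
 103  59  16  13  19  19  28  27  33  33  17  16  21  16  15  15  14  14
  14]
[107 107 107 106  98 103 105 103 103 100  64  63  64  65 104 104 103  65
  62  62  48  14  16  61  62  63  82 107 106 108  74  62  64  64  92  99
 106 109 109 101 108 108 108 107 107 108 107]
```

The hub is exactly where I measured it, and the shut fingertips are inside its bore, touching nothing. I'll rise straight out, reopen, and retry slowly while watching the opening and grip force.

Call:
move_arm:
  rows:
    - [0,0,-1,0,0,0,-1]
    - [0,0,-1,0,0,0,-1]
    - [0,0,-1,0,0,0,-1]
    - [0,0,-1,0,0,0,-1]
    - [0,0,-1,0,0,0,-1]
    - [0,0,0,0,0,0,-1]

```text
time: 5.32
tool_pos: [0.4904, -0.0594, 0.0838]
tool_rot: [0.003, 0.66, 0.752, 0.001]
contact_force: [0.3, -0.6, -0.1]
gripper_width: 0.0
grasp_force: 0.0
```

```bash
python3 - <<'E'
from h import *
st=manip.state(); print(st)
f=manip.grab_frame("wrist"); s=manip.grab_frame("scene")
print([proj(f,[.488,-.0588,z]).round() for z in(0,.044,.061,.08)])
print([proj(s,[.488,-.0588,z]).round() for z in(0,.044,.061,.08)])
r=lambda a:cv2.resize(a,(400,300),interpolation=cv2.INTER_CUBIC)
cv2.imwrite("pics/m3.png",np.hstack([r(f["img"][100:400,120:520]),r(s["img"][140:230,330:450])]))
E
```

```text
{'time': 5.3167, 'joint_pos': array([-2.71312596e-01, -1.43799739e-01,  2.03827658e+00,  4.73700021e-05,
        1.24141522e+00, -4.01739099e-01]), 'joint_vel': array([-8.29420394e-06,  2.18798143e-02,  2.26210021e-02,  1.92964553e-03,
       -3.20508209e-02, -6.84725864e-04]), 'joint_efforts': array([ 9.21914703e-02, -2.68301225e+01, -3.21934712e+01, -3.52544987e-03,
        2.57098172e-01,  8.38047157e-06]), 'tool_pos': array([ 0.49037215, -0.05937684,  0.08378965]), 'tool_rot': array([0.0025582 , 0.65952671, 0.75167572, 0.0012571 ]), 'contact_force': array([ 0.26262607, -0.56755579, -0.11404522]), 'ft_torque': array([ 0.0193512 , -0.08708661,  0.03236175]), 'grasp_force': 0.0, 'gripper_width': 0.00045913735333492434}
[array([320., 200.]), array([320., 219.]), array([320., 229.]), array([320., 242.])]
[array([389., 199.]), array([391., 187.]), array([392., 182.]), array([393., 177.])]
```

View pics/m3.png

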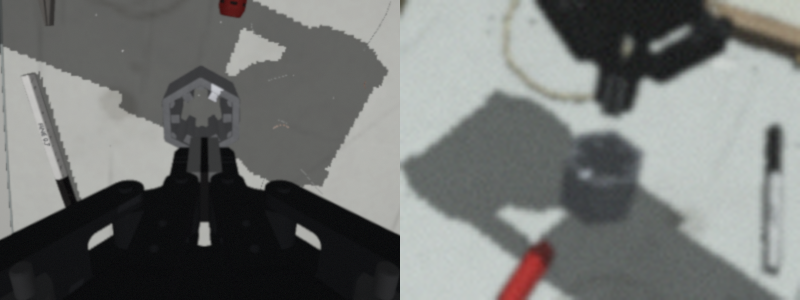

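The hub stands untouched at scene (391,187). The shut fingertips, at wrist (324,237) and scene (394,174), look higher than the nominal reach, so I'll triangulate them.

```bash
python3 - <<'E'
from h import *
st=manip.state(); print(st["tool_pos"],st["tool_rot"])
f=manip.grab_frame("wrist"); s=manip.grab_frame("scene")
w=cv2.cvtColor(f["img"],6); g=cv2.cvtColor(s["img"],6)
print(w[225:262:2,310:340:3]); print(g[160:186,388:402])
for a in(232,237,242):
  for b in(171,174.5,177): print(a,b,cross(ray(f,324,a),ray(s,394.3,b)))
E
```

```text
[ 0.48885916 -0.05901302  0.081303  ] [8.34661659e-04 6.59578945e-01 7.51634718e-01 4.10159329e-04]
[[57 59 61 98 99 99 99 63 57 56]
 [57 57 59 93 90 88 95 63 58 56]
 [57 58 57 69 62 60 66 59 57 57]
 [58 58 57 59 58 57 59 58 57 57]
 [58 58 57 59 58 58 58 59 58 57]
 [59 59 56 60 57 56 57 58 58 59]
 [72 56 57 57 36 35 50 57 58 67]
 [75 57 56 56 13 12 47 58 58 62]
 [69 58 57 55 15 12 46 58 57 61]
 [66 58 58 56 14 10 47 58 57 60]
 [63 57 57 54 14 12 48 57 58 58]
 [54 57 58 54 14 10 45 58 57 57]
 [55 57 57 53 14 12 45 57 57 57]
 [56 57 58 55 12 13 45 58 56 56]
 [56 58 57 55 14 12 45 58 57 58]
 [57 58 57 55 13 12 44 58 57 57]
 [57 57 58 54 12 11 42 58 56 58]
 [58 57 58 53 11  9 42 57 57 57]
 [57 58 57 53 12 12 42 58 58 57]]
[[125  82  50  34  32  25  28  33  31  35  30  32  31  28]
 [161 116  62  36  33  33  33  33  30  31  32  30  32  32]
 [176 136  80  40  33  36  37  32  30  35  34  33  30  30]
 [179 137  78  39  38  47  46  37  39  37  35  30  30  39]
 [172 123  69  42  44  55  55  50  40  44  35  32  39  47]
 [165 107  59  44  50  57  53  47  53  54  43  36  41  64]
 [160 100  51  44 
[... 1289 characters left out ...]
04214494,  0.1049078 ]), np.float64(0.004554549511846114))
232 177 (array([ 0.48498369, -0.0476002 ,  0.09145207]), np.float64(0.005013503490256619))
237 171 (array([ 0.48446731, -0.03823843,  0.11952491]), np.float64(0.00350692879181697))
237 174.5 (array([ 0.48526377, -0.04622262,  0.10064665]), np.float64(0.004058647115544943))
237 177 (array([ 0.48585344, -0.05214324,  0.08664685]), np.float64(0.004469399565031221))
242 171 (array([ 0.48518592, -0.04195275,  0.11571491]), np.float64(0.0030446211251724726))
242 174.5 (array([ 0.48610638, -0.05060517,  0.09607438]), np.float64(0.0035243280402601695))
242 177 (array([ 0.48678928, -0.05703292,  0.08148329]), np.float64(0.003882297637161332))
```

The tips stand at about 0.085 m where the stated TCP height minus the nominal reach gives 0.062, so they sit roughly 2 cm higher than expected. On the first try they closed just above the rim and then swung into the bore. I'll open, go down to the earlier height, then creep lower while watching the force.

Call:
move_arm:
  rows:
    - [0,0,0,0,0,0,1]
    - [0,0,0,0,0,0,1]
    - [0,0,0,0,0,0,1]
    - [0,0,0,0,0,0,1]
    - [0,0,0,0,0,0,1]
    - [0,0,0,0,0,0,1]
    - [0,0,0,0,0,0,1]
    - [0,0,1.5,0,0,0,1]
    - [0,0,1.5,0,0,0,1]
    - [0,0,1,0,0,0,1]
    - [0,0,1,0,0,0,1]
    - [0,0,0.5,0,0,0,1]
    - [0,0,0,0,0,0,1]
    - [0,0,0,0,0,0,1]

```text
time: 6.68
tool_pos: [0.4883, -0.0589, 0.0253]
tool_rot: [-0.0, 0.66, 0.752, -0.0]
contact_force: [0.1, 0.9, 0.0]
gripper_width: 1.001
grasp_force: 0.0
```

```bash
python3 - <<'E'
from h import *
st=manip.state(); print(st["tool_pos"],st["gripper_width"],st["contact_force"])
f=manip.grab_frame("wrist"); s=manip.grab_frame("scene")
print([proj(s,[.488,-.0588,z]).round() for z in(0,.011,.03,.044)])
print([proj(f,[.488,-.0588,z]).round() for z in(0,.044)])
r=lambda a:cv2.resize(a,(400,300),interpolation=cv2.INTER_CUBIC)
cv2.imwrite("pics/m4.png",np.hstack([r(f["img"][100:400,120:520]),r(s["img"][140:230,330:450])]))
E
```

```text
[ 0.48832488 -0.05886131  0.02527247] 1.0008807944775249 [0.12790165 0.88032366 0.01935396]
[array([389., 199.]), array([389., 196.]), array([390., 191.]), array([391., 187.])]
[array([323., 229.]), array([323., 263.])]
```

View pics/m4.png

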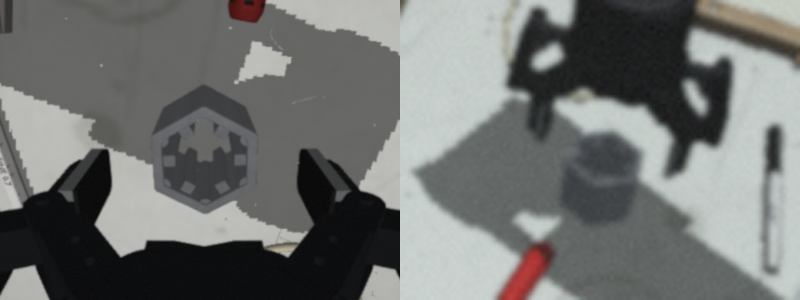

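The open jaws straddle the hub evenly in the wrist view: finger edges at crop x 110 and 300, hub at 205. In the scene view the tips, at about (372,181) and (412,192), are only level with the hub's top. I'll creep lower.

Call:
move_arm:
  rows:
    - [0,0,0.3,0,0,0,1]
    - [0,0,0.3,0,0,0,1]
    - [0,0,0,0,0,0,1]

```text
time: 7.03
tool_pos: [0.488, -0.0588, 0.0189]
tool_rot: [-0.0, 0.66, 0.752, -0.0]
contact_force: [-0.3, 0.4, 0.2]
gripper_width: 1.002
grasp_force: 0.0
```

Call:
move_arm:
  rows:
    - [0,0,0.2,0,0,0,1]
    - [0,0,0.2,0,0,0,1]
    - [0,0,0,0,0,0,1]

```text
time: 7.28
tool_pos: [0.4879, -0.0588, 0.0148]
tool_rot: [-0.0, 0.66, 0.752, -0.0]
contact_force: [0.0, -0.1, 0.1]
gripper_width: 0.999
grasp_force: 0.0
```

Call:
move_arm:
  rows:
    - [0,0,0.2,0,0,0,1]
    - [0,0,0.1,0,0,0,1]
    - [0,0,0,0,0,0,1]

```text
time: 7.53
tool_pos: [0.4881, -0.0588, 0.012]
tool_rot: [-0.0, 0.66, 0.752, -0.0]
contact_force: [0.2, 0.0, 0.0]
gripper_width: 0.999
grasp_force: 0.0
```

There's no contact yet. I'll close gently here.

Call:
move_arm:
  rows:
    - [0,0,0,0,0,0,0.6]
    - [0,0,0,0,0,0,0.4]
    - [0,0,0,0,0,0,0.3]
    - [0,0,0,0,0,0,0.25]
    - [0,0,0,0,0,0,0.2]
    - [0,0,0,0,0,0,0.15]
    - [0,0,0,0,0,0,0.1]
    - [0,0,0,0,0,0,0.1]

```text
time: 8.2
tool_pos: [0.4887, -0.0589, 0.0128]
tool_rot: [0.0, 0.66, 0.752, 0.0]
contact_force: [-0.4, -0.4, 4.5]
gripper_width: 0.569
grasp_force: 62.9
```

The hub is gripped: opening 0.57 (48 mm) at 63 N. I'll lift and check.

Call:
move_arm:
  rows:
    - [0,0,0,0,0,0,-1]
    - [0,0,-0.5,0,0,0,-1]
    - [0,0,-1,0,0,0,-1]
    - [0,0,-2,0,0,0,-1]
    - [0,0,-3,0,0,0,-1]
    - [0,0,-3,0,0,0,-1]
    - [0,0,-3,0,0,0,-1]
    - [0,0,-2,0,0,0,-1]
    - [0,0,-1,0,0,0,-1]
    - [0,0,0,0,0,0,-1]
    - [0,0,0,0,0,0,-1]

```text
time: 9.12
tool_pos: [0.4878, -0.0587, 0.1666]
tool_rot: [-0.0, 0.66, 0.752, -0.0]
contact_force: [-0.8, 0.3, -3.1]
gripper_width: 0.571
grasp_force: 62.8
```

```bash
python3 - <<'E'
from h import *
st=manip.state(); print(st["tool_pos"],st["tool_rot"],st["gripper_width"],st["contact_force"],st["ft_torque"])
f=manip.grab_frame("wrist"); s=manip.grab_frame("scene"); t=manip.grab_frame("top")
for n,g in(("w5",f),("s5",s),("t5",t)): cv2.imwrite(f"pics/{n}.png",g["img"])
r=lambda a:cv2.resize(a,(400,300),interpolation=cv2.INTER_CUBIC)
cv2.imwrite("pics/m5.png",np.vstack([np.hstack([r(f["img"][100:400,120:520]),r(s["img"][110:230,320:480])]),np.hstack([r(t["img"][174:234,224:304]),r(f["img"])])]))
E
```

```text
[ 0.48781958 -0.05873915  0.166617  ] [-3.52296805e-04  6.59575662e-01  7.51638076e-01 -1.58464759e-04] 0.5711128907694958 [-0.77224727  0.33039453 -3.10228835] [-0.00608284  0.05461103  0.04029041]
```

View pics/m5.png

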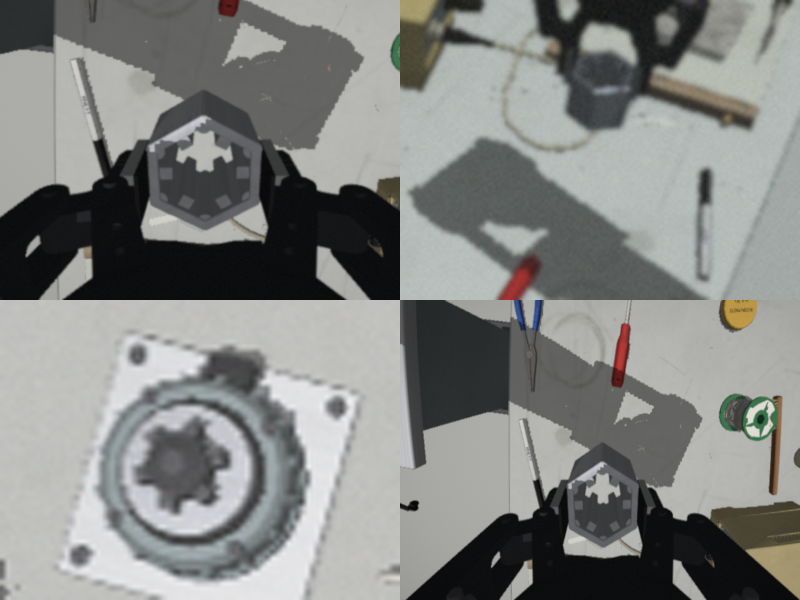

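The hub is held upright, with 3.1 N of weight on the wrist. In the top crop (lower left) the shoulder disc centres near (187,470) and the six dark teeth stand out clearly. I'll measure the shaft's centre and tooth phase by masks in the top and scene views.

```bash
cat > shaft.py <<'E'
from h import *
def disc(img,cx,cy,w,thr):
    g=cv2.cvtColor(img,6)[cy-w:cy+w,cx-w:cx+w]; k=8
    g=cv2.resize(g,None,fx=k,fy=k,interpolation=cv2.INTER_CUBIC); m=(g>thr).astype(np.uint8)
    n,l,s,c=cv2.connectedComponentsWithStats(m,connectivity=4)
    best=None
    for i in range(1,n):
        x,y,ww,hh,a=s[i]
        if x>0 and y>0 and x+ww<g.shape[1] and y+hh<g.shape[0] and (best is None or a>s[best][4]): best=i
    ct=max(cv2.findContours((l==best).astype(np.uint8),0,1)[0],key=cv2.contourArea)
    h=cv2.convexHull(ct); e=cv2.fitEllipse(h)
    return (np.array(e[0])+.5)/k-.5+[cx-w,cy-w], np.array(e[1])/k
def phase(f,c,z,radii):
    g=cv2.cvtColor(f["img"],6).astype(np.float32); a=np.radians(np.arange(360)); 
    for r in radii:
        p=np.array([proj(f,[c[0]+r*np.cos(t),c[1]+r*np.sin(t),z]) for t in a],np.float32)
        v=cv2.remap(g,p[:,:1],p[:,1:],1).ravel(); F=np.fft.fft(255-v)
        print("r",r,"tooth angle mod60 %.1f"%(-np.degrees(np.angle(F[6]))/6%60),"amp6",abs(F[6])/180,"others",(abs(F[[1,2,3,5,7]])/180).round())
E
python3 - <<'E'
from shaft import *
t=manip.grab_frame("top"); s=manip.grab_frame("scene")
for thr in(150,165,180):
    for f,c,w in((t,(262,208),20),(s,(300,280),22)):
        try: e=disc(f["img"],*c,w,thr); print(thr,e,onz(f,*e[0],.064))
        except Exception as x: print(thr,x)
    
E
```

```text
150 (array([260.82374001, 207.56912231]), array([25.82521248, 26.31429863])) [0.54670551 0.25720274 0.064     ]
150 (array([299.0217247 , 277.78749657]), array([25.26368332, 27.25277519])) [0.54674635 0.25759022 0.064     ]
165 (array([260.88972855, 207.57240105]), array([25.38220596, 26.01247215])) [0.54670141 0.25706466 0.064     ]
165 (array([299.22191238, 278.41750336]), array([22.76055908, 25.74656487])) [0.54571469 0.25855991 0.064     ]
180 (array([260.90986061, 207.61294746]), array([24.91829872, 25.70283699])) [0.54661789 0.25701937 0.064     ]
180 (array([304.47084427, 262.84594059]), array([0.46363872, 0.87984002])) [0.55445111 0.22421076 0.064     ]
```

```bash
python3 - <<'E'
from shaft import *
t=manip.grab_frame("top"); s=manip.grab_frame("scene")
print(cross(ray(t,260.85,207.57),ray(s,299.02,277.8)), 25.9/t["mtx"][0][0]*(.95-.064)*1e3)
c=[.5466,.2573]
for f in(t,s): phase(f,c,.084,[.0145,.0155,.0165,.0175])
phase(t,c,.078,[.0155,.0165,.0175])
E
```

```text
(array([0.54685276, 0.25729999, 0.06334658]), np.float64(0.00018769530494350847)) 53.21225014714813
r 0.0145 tooth angle mod60 43.2 amp6 12.65941 others [26.  4.  2. 28.  5.]
r 0.0155 tooth angle mod60 43.4 amp6 23.814081 others [26.  5.  2. 33.  8.]
r 0.0165 tooth angle mod60 43.8 amp6 31.281548 others [25.  6.  4. 29. 13.]
r 0.0175 tooth angle mod60 43.5 amp6 35.647766 others [27.  3.  4. 18. 20.]
r 0.0145 tooth angle mod60 52.8 amp6 3.3795006 others [24. 11. 15. 15.  2.]
r 0.0155 tooth angle mod60 53.2 amp6 5.122377 others [30. 13. 18. 18.  4.]
r 0.0165 tooth angle mod60 54.7 amp6 7.4562807 others [35. 16. 17. 18.  5.]
r 0.0175 tooth angle mod60 55.3 amp6 8.82198 others [39. 20. 14. 17.  6.]
r 0.0155 tooth angle mod60 43.6 amp6 31.164793 others [17.  2.  4. 23.  8.]
r 0.0165 tooth angle mod60 43.1 amp6 42.86372 others [17.  4.  6. 19. 11.]
r 0.0175 tooth angle mod60 43.1 amp6 48.20605 others [18.  3.  4. 12. 15.]
```

The shoulder is at (0.547, 0.257, 0.063), which agrees with the stated 64 mm, and the shaft's teeth stand at about 43.4° mod 60. The hub's teeth therefore need 13.4° mod 60, about 6° more than now. Next I'll check how the hub sits in the hand.

```bash
python3 - <<'E'
from shaft import *
w=manip.grab_frame("wrist"); s=manip.grab_frame("scene"); t=manip.grab_frame("top"); p=manip.state()["tool_pos"]; print(p)
P=np.array([(205,120),(260,150),(260,198),(205,229),(150,199),(149,150)])+[120,100]
for z in(p[2]+.0315,p[2]+.02): hexfit(w,P,z)
print("scene",[onz(s,401.2,136.8,z) for z in(p[2]+.0315,p[2]+.02)])
print("tri",cross(ray(w,324.7,274.5),ray(s,401.2,136.8)))
y=p+[0,0,0]; 
d=np.array([.5467,.2573])-p[:2]; th=np.radians(97.47); print("shift tool x,y cm",100*(d@[np.cos(th),np.sin(th)]),100*(d@[np.sin(th),-np.cos(th)]))
E
```

```text
[ 0.48815733 -0.05882582  0.16693165]
centre [ 0.48805329 -0.05769887] flats across mm 46.0177052773813 spread [25.60995059 26.22153149 26.80050189 27.39766796 26.91800891 26.46702256] corner phase -22.33882403760443
centre [ 0.48890339 -0.06418103] flats across mm 50.3633602115687 spread [28.02841121 28.69774639 29.33139153 29.98495062 29.45999525 28.96642027] corner phase -22.33882403760443
scene [array([ 0.48814555, -0.06074062,  0.19843165]), array([ 0.49149525, -0.07376169,  0.18693165])]
tri (array([ 0.48699726, -0.05409641,  0.20405675]), np.float64(0.0011026091178887626))
shift tool x,y cm 30.583192275570635 9.914441116265603
```

The hub's axis agrees with the TCP to within about 1 mm. I'll carry it over the shaft and turn it 5.9°.

Call:
move_arm:
  rows:
    - [1.5,0.5,0,0,0,0,-1]
    - [3,1,0,0,0,0,-1]
    - [3,1,0,0,0,0,-1]
    - [3,1,0,0,0,0,-1]
    - [3,1,0,0,0,0,-1]
    - [3,1,0,0,0,0,-1]
    - [3,0.9,0,0,0,0,-1]
    - [3,0.9,0,0,0,0,-1]
    - [3,0.9,0,0,0,0,-1]
    - [2.5,0.9,0,0,0,0,-1]
    - [1.6,0.4,0,0,0,0,-1]
    - [0,0.4,0,0,0,0,-1]
    - [0,0,0,0,0,-3,-1]
    - [0,0,0,0,0,-2.9,-1]
    - [0,0,0,0,0,0,-1]
    - [0,0,0,0,0,0,-1]

```text
time: 10.95
tool_pos: [0.5481, 0.2469, 0.1671]
tool_rot: [0.0, 0.621, 0.784, -0.0]
contact_force: [-0.8, 0.3, -2.6]
gripper_width: 0.567
grasp_force: 62.7
```

```bash
python3 - <<'E'
from shaft import *
w=manip.grab_frame("wrist"); s=manip.grab_frame("scene"); st=manip.state(); p=st["tool_pos"]; print(p,st["tool_rot"],st["contact_force"],st["gripper_width"])
a=2*np.degrees(np.arctan2(st["tool_rot"][2],st["tool_rot"][1])); print("yaw",a,"flats",a-90)
d=np.array([.5467,.2573])-p[:2]; th=np.radians(a); print("err cm",100*(d@[np.cos(th),np.sin(th)]),100*(d@[np.sin(th),-np.cos(th)]))
print("nose",proj(w,[.5467,.2573,.098]),proj(s,[.5467,.2573,.098]),"rim exp",proj(s,[*p[:2],p[2]+.0315]))
r=lambda a:cv2.resize(a,(400,300),interpolation=cv2.INTER_CUBIC)
cv2.imwrite("pics/m6.png",np.hstack([r(w["img"][160:340,200:440]),r(s["img"][190:310,230:390])]))
E
```

```text
[0.54806342 0.24697589 0.16724534] [ 1.68462146e-05  6.20637089e-01  7.84097950e-01 -9.15261896e-05] [ 0.27414869 -1.11071674 -3.24541685] 0.5699156043923671
yaw 103.27465358654777 flats 13.274653586547771
err cm 1.0361326309455654 0.104362820304024
nose [325.1578453 193.6685858] [298.29297003 268.77262207] rim exp [298.01246208 233.22511524]
```

Call:
move_arm:
  rows:
    - [0.5,0.1,0,0,0,0,-1]
    - [0.54,0,0,0,0,0,-1]
    - [0,0,1.5,0,0,0,-1]
    - [0,0,1.5,0,0,0,-1]
    - [0,0,1,0,0,0,-1]
    - [0,0,0.7,0,0,0,-1]
    - [0,0,0,0,0,0,-1]
    - [0,0,0,0,0,0,-1]

```text
time: 11.72
tool_pos: [0.5464, 0.2579, 0.12]
tool_rot: [-0.0, 0.62, 0.785, -0.0]
contact_force: [-0.1, -0.2, -3.9]
gripper_width: 0.571
grasp_force: 62.7
```

```bash
python3 - <<'E'
from shaft import *
w=manip.grab_frame("wrist"); s=manip.grab_frame("scene"); t=manip.grab_frame("top"); st=manip.state(); p=st["tool_pos"]; print(p,st["contact_force"])
print("rim exp w,s",proj(w,[*p[:2],p[2]+.0315]),proj(s,[*p[:2],p[2]+.0315]),"nose",proj(w,[.5467,.2573,.098]))
r=lambda a,k:cv2.resize(a,None,fx=k,fy=k,interpolation=cv2.INTER_CUBIC)
cv2.imwrite("pics/m7.png",np.hstack([r(w["img"][190:330,254:394],2.857),r(s["img"][205:305,250:350],4)]))
E
```

```text
[0.54731109 0.25810999 0.12154561] [ 0.34435468  0.28354583 -3.60197326]
rim exp w,s [325.69325763 278.66577492] [296.27758742 253.07457255] nose [323.97517564 232.12474796]
```

View pics/m7.png

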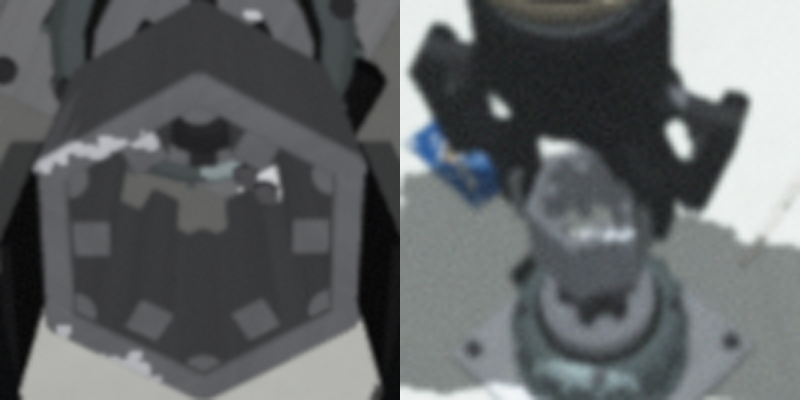

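In the wrist view the hub's rim centres near (325,274), with the dark nose visible through the bore around (324,239). In the scene view the hub's axis, near (296,254), is in line with the shaft. I'll lower step by step, watching the forces.

Call:
move_arm:
  rows:
    - [0,0,0.5,0,0,0,-1]
    - [0,0,0.5,0,0,0,-1]
    - [0,0,0.4,0,0,0,-1]
    - [0,0,0,0,0,0,-1]
    - [0,0,0,0,0,0,-1]

```text
time: 12.28
tool_pos: [0.5461, 0.2577, 0.1055]
tool_rot: [-0.0, 0.62, 0.785, -0.001]
contact_force: [-0.2, -0.2, -2.6]
gripper_width: 0.573
grasp_force: 62.7
```

Call:
move_arm:
  rows:
    - [0,0,0.2,0,0,0,-1]
    - [0,0,0.2,0,0,0,-1]
    - [0,0,0,0,0,0,-1]
    - [0,0,0,0,0,0,-1]

```text
time: 12.62
tool_pos: [0.5465, 0.2578, 0.1022]
tool_rot: [-0.0, 0.62, 0.785, -0.0]
contact_force: [-0.7, 0.4, -2.8]
gripper_width: 0.567
grasp_force: 62.7
```

Call:
move_arm:
  rows:
    - [0,0,0.2,0,0,0,-1]
    - [0,0,0.2,0,0,0,-1]
    - [0,0,0,0,0,0,-1]
    - [0,0,0,0,0,0,-1]

```text
time: 12.95
tool_pos: [0.5463, 0.2578, 0.098]
tool_rot: [-0.0, 0.62, 0.785, -0.0]
contact_force: [-0.4, 0.6, -2.7]
gripper_width: 0.572
grasp_force: 62.7
```

Call:
move_arm:
  rows:
    - [0,0,0.2,0,0,0,-1]
    - [0,0,0.2,0,0,0,-1]
    - [0,0,0,0,0,0,-1]
    - [0,0,0,0,0,0,-1]

```text
time: 13.28
tool_pos: [0.5464, 0.2578, 0.094]
tool_rot: [-0.0, 0.62, 0.785, -0.0]
contact_force: [0.6, 0.4, -3.3]
gripper_width: 0.569
grasp_force: 62.7
```

Call:
move_arm:
  rows:
    - [0,0,0.2,0,0,0,-1]
    - [0,0,0.2,0,0,0,-1]
    - [0,0,0,0,0,0,-1]
    - [0,0,0,0,0,0,-1]

```text
time: 13.62
tool_pos: [0.5464, 0.2579, 0.0901]
tool_rot: [-0.0, 0.62, 0.785, -0.0]
contact_force: [-0.3, 0.3, -2.5]
gripper_width: 0.566
grasp_force: 62.7
```

I feel no resistance below the expected tooth-top height, so the teeth seem to be meshing. I'll continue gently toward the shoulder, where TCP z should be about 0.077.

Call:
move_arm:
  rows:
    - [0,0,0.2,0,0,0,-1]
    - [0,0,0.2,0,0,0,-1]
    - [0,0,0,0,0,0,-1]
    - [0,0,0,0,0,0,-1]

```text
time: 13.95
tool_pos: [0.5464, 0.2579, 0.0861]
tool_rot: [-0.0, 0.62, 0.785, -0.0]
contact_force: [0.3, -0.2, -3.2]
gripper_width: 0.568
grasp_force: 62.7
```

Call:
move_arm:
  rows:
    - [0,0,0.2,0,0,0,-1]
    - [0,0,0.2,0,0,0,-1]
    - [0,0,0,0,0,0,-1]
    - [0,0,0,0,0,0,-1]

```text
time: 14.28
tool_pos: [0.5464, 0.2579, 0.082]
tool_rot: [-0.0, 0.62, 0.785, -0.0]
contact_force: [-0.1, 1.3, -2.8]
gripper_width: 0.573
grasp_force: 62.7
```

Call:
move_arm:
  rows:
    - [0,0,0.2,0,0,0,-1]
    - [0,0,0.2,0,0,0,-1]
    - [0,0,0,0,0,0,-1]
    - [0,0,0,0,0,0,-1]

```text
time: 14.62
tool_pos: [0.5464, 0.2578, 0.078]
tool_rot: [-0.0, 0.62, 0.785, -0.0]
contact_force: [-0.1, 0.7, -2.8]
gripper_width: 0.567
grasp_force: 62.7
```

Call:
move_arm:
  rows:
    - [0,0,0.1,0,0,0,-1]
    - [0,0,0.1,0,0,0,-1]
    - [0,0,0,0,0,0,-1]
    - [0,0,0,0,0,0,-1]

```text
time: 14.95
tool_pos: [0.5468, 0.2579, 0.0769]
tool_rot: [0.0, 0.62, 0.785, 0.0]
contact_force: [-1.2, -0.0, 0.7]
gripper_width: 0.572
grasp_force: 63.1
```

Call:
move_arm:
  rows:
    - [0,0,0.1,0,0,0,-1]
    - [0,0,0.1,0,0,0,-1]
    - [0,0,0,0,0,0,-1]
    - [0,0,0,0,0,0,-1]

```text
time: 15.28
tool_pos: [0.5468, 0.2579, 0.0749]
tool_rot: [0.0, 0.62, 0.785, 0.0]
contact_force: [-2.1, -1.7, 4.3]
gripper_width: 0.572
grasp_force: 63.5
```

Contact came at TCP z = 0.0768, which matches the shoulder rather than the tooth tops (0.0965), and the springy push is about 7 N. I'll press 3 mm more with a small rock to seat it, ease off, and then open.

Call:
move_arm:
  rows:
    - [0,0,0.15,0,0,0,-1]
    - [0,0,0.15,0,0,0,-1]
    - [0,0,0,0,0,1,-1]
    - [0,0,0,0,0,-1,-1]
    - [0,0,0,0,0,-1,-1]
    - [0,0,0,0,0,1,-1]
    - [0,0,0,0,0,0,-1]

```text
time: 15.87
tool_pos: [0.5475, 0.2583, 0.0727]
tool_rot: [0.001, 0.62, 0.784, 0.001]
contact_force: [-2.1, -1.0, 7.4]
gripper_width: 0.571
grasp_force: 63.9
```

Call:
move_arm:
  rows:
    - [0,0,-0.15,0,0,0,-1]
    - [0,0,-0.15,0,0,0,-1]
    - [0,0,-0.1,0,0,0,-1]
    - [0,0,0,0,0,0,-1]
    - [0,0,0,0,0,0,-1]

```text
time: 16.28
tool_pos: [0.5474, 0.2582, 0.0757]
tool_rot: [0.001, 0.62, 0.785, 0.001]
contact_force: [1.3, 2.6, 2.7]
gripper_width: 0.57
grasp_force: 63.6
```

Now I'll release slowly and rise.

Call:
move_arm:
  rows:
    - [0,0,0,0,0,0,0.25]
    - [0,0,0,0,0,0,0.35]
    - [0,0,0,0,0,0,0.5]
    - [0,0,0,0,0,0,0.8]
    - [0,0,0,0,0,0,1]
    - [0,0,0,0,0,0,1]
    - [0,0,0,0,0,0,1]
    - [0,0,0,0,0,0,1]

```text
time: 16.95
tool_pos: [0.5465, 0.2578, 0.0752]
tool_rot: [-0.0, 0.62, 0.785, -0.0]
contact_force: [-0.0, 0.2, -0.1]
gripper_width: 0.997
grasp_force: 0.0
```

Call:
move_arm:
  rows:
    - [0,0,-1,0,0,0,1]
    - [0,0,-2,0,0,0,1]
    - [0,0,-3,0,0,0,1]
    - [0,0,-3,0,0,0,1]
    - [0,0,-3,0,0,0,1]
    - [-3,0,0,0,0,0,1]
    - [-3,0,0,0,0,0,1]
    - [-3,0,0,0,0,0,1]
    - [-3,0,0,0,0,0,1]
    - [-3,0,0,0,0,0,1]
    - [-3,0,0,0,0,0,1]
    - [-3,0,0,0,0,0,1]
    - [-3,0,0,0,0,0,1]
    - [0,0,0,0,0,0,1]
    - [0,0,0,0,0,0,1]
    - [0,0,0,0,0,0,1]

```text
time: 18.28
tool_pos: [0.602, 0.0246, 0.1959]
tool_rot: [0.0, 0.62, 0.785, 0.0]
contact_force: [0.5, -0.2, -0.3]
gripper_width: 1.0
grasp_force: 0.0
```

```bash
python3 - <<'E'
from shaft import *
st=manip.state(); print(st["time"],st["tool_pos"],st["contact_force"])
t=manip.grab_frame("top"); s=manip.grab_frame("scene")
old={"t":cv2.imread("pics/t5.png"),"s":cv2.imread("pics/scene0.png")}
for n,f in(("t",t),("s",s)):
    cv2.imwrite(f"pics/{n}9.png",f["img"]); 
    for z in(.108,.128): print(n,z,np.round([proj(f,[.5467+.0289*np.cos(a),.2573+.0289*np.sin(a),z]) for a in np.radians(13.4+30+60*np.arange(6))]).tolist())
# hexagon: changed pixels vs before, dark nose tip, rim
    d=cv2.absdiff(cv2.GaussianBlur(f["img"],(3,3),0),cv2.GaussianBlur(old[n],(3,3),0)).max(2)
    x0,y0=(235,180) if n=="t" else (270,240)
    m=(d[y0:y0+60,x0:x0+60]>30).astype(np.uint8); k,l,ss,c=cv2.connectedComponentsWithStats(m)
    print([(q[0]+x0,q[1]+y0,q[2],q[3],q[4]) for q in ss[1:] if q[4]>15])
    hsv=cv2.cvtColor(f["img"],40); h0=cv2.cvtColor(old[n],40)
    for nm,lo,hi in(("red",(0,150,80),(8,255,255)),("tin",(18,130,120),(30,255,255))):
        R=(slice(140,250),slice(290,400)) if n=="t" else (slice(200,280),slice(270,385))
        print(nm,[cv2.moments(cv2.inRange(q[R],lo,hi),True) and [round(v,1) for v in (lambda M:(M["m10"]/max(M["m00"],1),M["m01"]/max(M["m00"],1),M["m00"]))(cv2.moments(cv2.inRange(q[R],lo,hi),True))] for q in(h0,hsv)])
g=cv2.cvtColor(s["img"],6); print(g[250:292:2,282:318:2])
E
```

```text
18.2833 [0.6020451  0.02463415 0.19585643] [ 0.52921842 -0.22191464 -0.29210614]
t 0.108 [[247.0, 195.0], [243.0, 209.0], [252.0, 219.0], [266.0, 216.0], [271.0, 202.0], [262.0, 192.0]]
t 0.128 [[245.0, 193.0], [240.0, 208.0], [250.0, 219.0], [265.0, 216.0], [270.0, 201.0], [260.0, 190.0]]
[(np.int32(243), np.int32(191), np.int32(33), np.int32(29), np.int32(251)), (np.int32(256), np.int32(197), np.int32(19), np.int32(24), np.int32(157))]
red [[0.0, 0.0, 0.0], [0.0, 0.0, 0.0]]
tin [[36.0, 18.3, 232.0], [36.5, 18.4, 253.0]]
s 0.108 [[282.0, 269.0], [293.0, 280.0], [309.0, 276.0], [313.0, 263.0], [303.0, 253.0], [288.0, 256.0]]
s 0.128 [[282.0, 264.0], [292.0, 274.0], [309.0, 271.0], [313.0, 257.0], [302.0, 247.0], [287.0, 250.0]]
[(np.int32(288), np.int32(256), np.int32(22), np.int32(16), np.int32(201)), (np.int32(282), np.int32(266), np.int32(5), np.int32(6), np.int32(24)), (np.int32(281), np.int32(270), np.int32(33), np.int32(22), np.int32(402))]
red [[96.1, 24.4, 114.0], [92.0, 28.0, 1.0]]
tin [[16.0, 20.9, 282.0], [16.0, 21.1, 286.0]]
[[182 187 189 187 186 188 186 191 188 188 188 1
[... 828 characters left out ...]
 99 150 120  84 122 138]
 [ 63  65 103 160 168 126  72  61  89 137 109 109 164 164  95  80 117 131]
 [ 71  64  58 100 156 152 132 119 138 169 162 158 150 127  76  79  97 130]
 [ 72  63  59  63 100 147 162 157 144 135 111  99  86  79  76 108  85 121]
 [ 62  55  61  59  62  83 101  97  84  72  73  75  75  73  86 132  77 106]
 [ 62  53  60  62  62  63  68  72  74  75  72  74  75  72  97 125  64 112]
 [ 96  58  63  70  65  62  69  74  74  75  77  75  71  76 111  97  65 122]
 [125  91  54  80  74  63  69  72  75  74  77  74  79  78  94  69  91 133]
 [122 115  62  69  81  70  69  73  75  88 107 118 122  89  66  69 114 130]
 [107 127  95  56  62  68  72  91 121 131 143 125  99  68  63 105 131 119]]
```

The rim's lowest corner in the scene view is at about row 279, which matches a hub fully home (280) and not an unmeshed one (274). The tin hasn't moved. The arm now shades or hides the screwdriver, so I'll check it with a looser mask and hand in if it's in place.

```bash
cat > red.py <<'E'
from h import *
def cen(i):
    i=i.astype(int); m=((i[...,2]>1.8*i[...,1])&(i[...,2]>40)).astype(np.uint8); m[:200]=0;m[280:]=0;m[:,:325]=0;m[:,400:]=0
    ys,xs=np.nonzero(m); return xs.mean().round(1),ys.mean().round(1),len(xs)
E
python3 - <<'E'
from red import *
print(cen(cv2.imread("pics/scene0.png")),cen(cv2.imread("pics/s5.png")),cen(manip.grab_frame("scene")["img"]))
E
```

```text
(np.float64(366.2), np.float64(224.2), 152) (np.float64(366.1), np.float64(224.3), 152) (np.float64(366.1), np.float64(224.3), 126)
```

Call:
move_arm:
  rows:
    - [-3,0,-1,0,0,0,1]
    - [-3,0,-1,0,0,0,1]
    - [-3,0,-1,0,0,0,1]
    - [-3,0,-1,0,0,0,1]
    - [-3,0,0,0,0,0,1]
    - [-3,0,0,0,0,0,1]
    - [-3,0,0,0,0,0,1]
    - [-3,0,0,0,0,0,1]
    - [0,0,0,0,0,0,1]
    - [0,0,0,0,0,0,1]

```text
time: 19.27
tool_pos: [0.6576, -0.2094, 0.2349]
tool_rot: [-0.0, 0.62, 0.784, 0.0]
contact_force: [-1.5, -0.0, 0.5]
gripper_width: 0.999
grasp_force: 0.0
```

```bash
python3 - <<'E'
from red import *
c=cen(manip.grab_frame("scene")["img"]); a=cen(cv2.imread("pics/scene0.png")); print(a,c)
E
```

```text
(np.float64(366.2), np.float64(224.2), 152) (np.float64(366.2), np.float64(224.1), 154)
```

The screwdriver hasn't moved either, so I'm handing in.

```bash
python3 -c "
from plant import manip
print(manip.job_done())"
```

```text
the job is handed in; nothing more can be done
None
```

The hub is meshed, fully home on the shoulder and released, with the highest measured push about 10 N and the screwdriver and tin unmoved; the first grip closed on air, and because I lined up the teeth beforehand they meshed without rocking, so I only rocked it ±1° once home.

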